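# Spring check of a mirror tilt mount

### The arm

A 6-joint arm with a two-finger parallel gripper is mounted at the origin on a cart in front of the work surface, level with it; the furniture and walls round the work are solid. World frame = base frame: x ahead of the robot, y to its left, z up, the work surface at z = 0. Lengths are in mm, angles in rad, forces in N, time in s.
With the tool pointing down it reaches from about 300 to 950 mm from the base axis. Payload 3.1 kg.
Tool frame: the origin (TCP) lies on the front face of the gripper's body, between the roots of the fingers; the fingertips stand 73 mm ahead of it and the grasp point (between the pads) lies 54 mm ahead of it (robot.hold_point_z is the distance from the TCP to the grasp point, in mm); z points along the fingers, y is the line along which they close (so a half turn about z gives the same grasp; the last joint's range is limited). The gripper opens to 85 mm and grips with 20 to 120 N. Pads are 22 mm wide; open, the fingers measure 114 mm over their backs; the gripper's body (76 mm by 85 mm) begins 54 mm behind the grasp point. The pads swing forward as they close: fully open they stand 13 mm farther back than shut.
Start: joints at [1.216, 0.308, 1.634, -0, 1.2, -0.07], TCP at [175.63, 599.822, 303.872] pointing down, gripper open.
Joint ranges: [-3.06, 3.06], [-0.79, 1.96], [0.05, 2.63], [-1.19, 4.34], [0.05, 2.64], [-2.94, 2.94]. Speed limits (rad/s): [2.79, 2.79, 3.14, 3.14, 3.14, 3.14].

### API

Orientations are given as a 3x3 rotation matrix whose columns are the frame's x, y, z axes.
In Python, from rig import robot, optics, workorder gives the robot as it stands.
- The arm moves only by the tool send_rows, never from a script. Its argument "targets" is a list that holds one entry, the list of rows, each a list of 7 numbers: the shift along the tool's x, y, z in units of 40 mm (1.0 is 40 mm), then the turn, a rotation vector about the tool's x, y, z in degrees, then the closure in counts, from 0 (fully open) to 255 (shut). In form: [[[dx, dy, dz, wx, wy, wz, fingers], ...]]. A call has 1 to 5 rows; each row is the pose to reach, as a shift and turn from the pose commanded when the call began, along the tool's axes at that moment; what a row does not reach only later rows make up. A row lasts 1/10 s, in which the tool goes at most 50 mm and 8.59 degrees, less where a joint would pass 70% of its speed; a pose out of reach is approached as far as the arm can. A call with a gripper value outside its range is refused whole. The fingers move at their own pace and stop on an object; "newtons" is the grip in N (left out, the last holds). Time passes only in rows, so rows that repeat a pose let the fingers close. It gives the time, the measured TCP pose, the force, the opening and the grip force at its end, in the units of the state.
- robot.read_state(): the state, without advancing time (a new reading comes with each control period).
- optics.camera(name): name is "scene" or "top" or "wrist"; returns the picture (384x512x3 uint8, blue, green, red); there is no depth.
- optics.get_calibration(name): a dict with "mtx" (3x3 intrinsics, pixels), "R" (3x3) and "t" (3): a world point X has camera coordinates R X + t. Camera axes: x right, y down, z forward; pixel columns grow to the right and rows downward; lengths in mm; the calibration is good to about 2 mm. A picture is of the moment at which its call begins: read the wrist's pose just before it. get_calibration takes no time and is no camera call; for the wrist camera it gives the pose at the moment of the call.
- workorder.close_job(): hands the job in; it is judged then, once.
The state is a dict: "time": time; "qpos": joint angles; "dq": joint speeds; "joint_efforts": joint torques, N m; "tcp_pos": TCP position; "tool_rot": TCP orientation; "wrist_force": force on the tool from outside, world axes, zero at the start; "moment": the same for the moment, N m; "width": finger opening in mm; "finger_force": force on a finger pad.
Only numpy, scipy, OpenCV 4.12 (cv2) and the standard library are available. Lean on these libraries where they do the work, as an engineer would, in place of code of your own. Each camera call takes 0.05 s, during which the arm holds its last target. There are 200 camera calls.

### The job

Check the springs of the mirror tilt mount by pressing its two coloured corner pads down with the fingertips: first press the red pad until the orange pointer stands level with the red marker on the scale, hold it there for about a second, and let go so that the plate springs back level. Then do the same with the blue pad and the blue marker, and finish clear of the mount. Press gently and do not drive the pointer past a marker; do not touch the mirror or the markers, do not lift or shove the mount, and leave the other things where they stand.

Things in the scene. Friction and masses are not known exactly. Their poses are not given: they have to be found in the camera images.
- mount: Free-standing mirror tilt mount: dark steel foot (85 mm in x; y = -100 to +175 mm; 12 mm thick; 1.8 kg, not fastened), a rocking aluminium plate over its middle, an upright white scale at its +y end; nowhere higher than 101 mm. Origin: underside of the foot below the plate's middle; z up. Its -x side faces the robot apart from a yaw of up to about 0.25 rad.
- scale (a point): Middle of the front face of the white upright scale plate behind the pointer, at (11, 142, 48) mm in the mount's frame, level with the pointer at rest; the plate is 36 mm wide, up to 96 mm above the worktop, with ticks every 5 mm. The markers sit on a rail at y = 168 mm. Behind the mount a gas pipe and hose hang at world x > 0.6 m: keep a wide gripper along the mount's y.
- tilt_plate (a joint): Tilt of the plate (85 x 176 x 8 mm, top at z = 52 mm) about the mount's x axis at z = 42 mm, rad; 0 = level, where springs return it from either side; stops at +-0.30. Positive = red pad down, pointer up; negative = blue pad down, pointer down. Spring 2.2 N m/rad: per 0.1 rad a pad (70 mm from the axis) sinks 7 mm and pushes back with 3 N, and the pointer tip moves 15 mm.
- red_pad_top (a point): Centre of the top of the red round pad (28 mm diameter, 8 mm high) on the front corner of the plate away from the scale; level it lies at (-26, -70, 60) mm in the mount's frame. It moves with the plate; z is normal to the plate.
- red_pad: The red pad itself; origin at the centre of its underside, 8 mm below red_pad_top.
- blue_pad_top (a point): Centre of the top of the blue round pad (28 mm diameter, 8 mm high) on the front corner of the plate next to the scale; level it lies at (-26, 70, 60) mm in the mount's frame. It moves with the plate.
- blue_pad: The blue pad itself; origin at the centre of its underside, 8 mm below blue_pad_top.
- mirror: Round mirror in a black ring, 54 mm diameter, 7 mm high, fixed on the plate; origin at the centre of its underside, at (10, 0, 52) mm in the mount's frame when level. Not to be touched.
- pointer_tip (a point): Tip of the thin orange pointer, which sticks out of the plate's end towards +y; level it lies at (0, 150, 48) mm in the mount's frame.
- red_marker_edge (a point): Middle of the edge of the red marker that faces the pointer tip, at (0, 153, z) mm in the mount's frame, z between about 64 and 76 mm. The marker is a red block on the rail, 14 mm high (7 mm above and below this point), 25 mm long towards +y; its height differs from run to run and it stays where it is.
- blue_marker_edge (a point): The same point of the blue marker, at (0, 153, z) mm, z between about 20 and 32 mm; also 14 mm high.
- red_marker: The red marker block; origin at red_marker_edge. Not to be touched.
- blue_marker: The blue marker block; origin at blue_marker_edge. Not to be touched.
- dropper: Amber dropper bottle, 40 mm diameter, 112 mm high, standing beyond the scale end of the mount; origin under its centre.
- tin: Green round tin, 67 mm diameter, 39 mm high, beyond the red pad's end of the mount; origin under its centre.
- matches: Red match box, 35 x 52 x 14 mm, lying to the right; origin under its centre.
- beaker: Small glass beaker, 51 mm diameter, 68 mm high, to the left; origin under its centre.
- carton: White vial carton, 30 x 75 x 24 mm, to the left; origin under its centre.
- ball_pen: Blue pen, 146 mm long, 9 mm high, lying on the open notebook at the right; origin under its middle.

How it is judged:
By the outcome, as a careful person would: the job done as asked, in the order asked, and still so for the second after the job is handed in, with the robot touching nothing.
It also fails if it takes over 54 s, if anything falls off the work surface, if the arm or the gripper's body presses on something with over 40 N, if the wrist force passes 120 N, or if a joint passes its speed limit or range.

## Working session

There is one attempt and no reset: what is moved stays moved. The work goes in short steps, Python scripts to look and compute and a tool call to move; the robot and the scene stay as the last step left them, time stands still between calls to the robot, and variables do not carry over. Pictures are saved under pics/ and viewed, at most 10 in all, crops included, and the job is handed in when it is done.

Besides the shell and the picture viewer there is one more tool, called after "Call:" as a command line: name --argument value ..., lists and objects as JSON in quotes. send_rows: Moves the arm, as the interface text tells. Its arguments: {"type":"object","properties":{"targets":{"type":"array"},"newtons":{"type":"number"}},"required":["targets"]}

```bash
mkdir -p pics; cat > look.py <<'E'
import sys,cv2,numpy as np
from rig import robot,optics
def snap(n,tag):
    c=optics.get_calibration(n); im=optics.camera(n); cv2.imwrite(f'pics/{tag}.png',im); np.savez(f'pics/{tag}.npz',**c); return im,c
E
python3 - <<'E'
from look import *
s=robot.read_state(); print(s['time'],s['tcp_pos'],s['tool_rot'])
a,c=snap('scene','s0'); b,d=snap('top','t0')
print(c,d)
cv2.imwrite('pics/both.png',cv2.resize(np.vstack([a,b]),None,fx=.78,fy=.78))
E
```

```text
0.0 [175.40921589 599.1911605  302.61285518] [[-9.59718474e-01  2.80962286e-01 -8.02889783e-04]
 [ 2.80963386e-01  9.59716041e-01 -2.16707631e-03]
 [ 1.61679490e-04 -2.30536581e-03 -9.99997330e-01]]
{'mtx': array([[493.93998954,   0.        , 250.34381866],
       [  0.        , 493.93998954, 184.43032039],
       [  0.        ,   0.        ,   1.        ]]), 'R': array([[ 0.62961208, -0.77672985,  0.0167143 ],
       [-0.47254885, -0.39994432, -0.78532931],
       [ 0.61667351,  0.48655449, -0.61885258]]), 't': array([-377.7764394 ,  284.96665245, 1273.75789943])} {'mtx': array([[438.27243819,   0.        , 257.49164193],
       [  0.        , 438.27243819, 194.26507947],
       [  0.        ,   0.        ,   1.        ]]), 'R': array([[ 5.76500293e-03, -9.99983309e-01,  3.83816056e-04],
       [-9.84046667e-01, -5.74137710e-03, -1.77817867e-01],
       [ 1.77817102e-01,  6.47427611e-04, -9.84063341e-01]]), 't': array([ -56.42284173,  540.14773446, 1603.73847154])}
```

View pics/both.png

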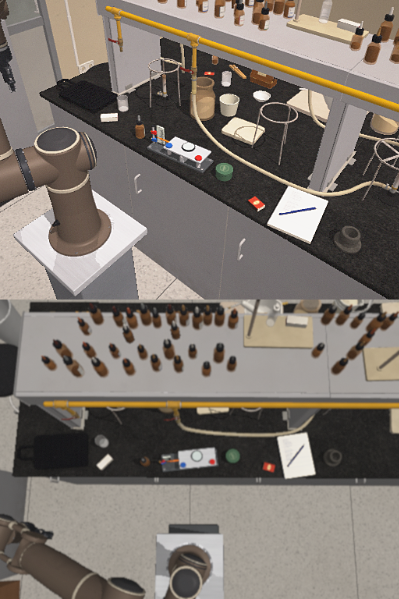

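The scene view shows the mount around pixels (232, 195) in full resolution. In the top view it's around (243, 203), with the red pad at the right end and the blue pad and scale at the left. Next I'll measure the pads.

```bash
cat >> look.py <<'E'
def blobs(im,col,box,amin=6):
    x0,y0,x1,y1=box; h=cv2.cvtColor(im[y0:y1,x0:x1],cv2.COLOR_BGR2HSV).astype(int)
    H,S,V=h[...,0],h[...,1],h[...,2]
    m={'red':((H<6)|(H>172))&(S>150)&(V>80),'blue':(H>98)&(H<125)&(S>130)&(V>70),'orange':(H>7)&(H<18)&(S>170)&(V>130)}[col]
    n,l,st,ce=cv2.connectedComponentsWithStats(m.astype(np.uint8))
    return [(ce[i]+[x0,y0],st[i]) for i in range(1,n) if st[i,4]>=amin]
def ray(c,p):
    d=c['R'].T@np.linalg.inv(c['mtx'])@np.array([p[0],p[1],1.]); return -c['R'].T@c['t'],d
def onz(c,p,z):
    o,d=ray(c,p); return o+d*(z-o[2])/d[2]
def tri(c1,p1,c2,p2):
    P=[c['mtx']@np.c_[c['R'],c['t']] for c in (c1,c2)]
    X=cv2.triangulatePoints(P[0],P[1],np.float64(p1).reshape(2,1),np.float64(p2).reshape(2,1)); return (X[:3]/X[3]).ravel()
E
python3 - <<'E'
from look import *
for t,box in (('s0',(180,150,290,230)),('t0',(190,180,300,225))):
    im=cv2.imread(f'pics/{t}.png');c=np.load(f'pics/{t}.npz')
    for col in('red','blue','orange'):
        for ce,st in blobs(im,col,box): print(t,col,ce.round(1),st[2:],onz(c,ce,60).round(1))
a=cv2.imread('pics/s0.png')[150:230,180:290];b=cv2.imread('pics/t0.png')[180:225,190:300]
cv2.imwrite('pics/c.png',cv2.resize(np.vstack([a,b]),None,fx=4.6,fy=4.6,interpolation=cv2.INTER_CUBIC))
E
```

```text
s0 red [197.1 169.4] [ 7  6 33] [491.4 136.1  60. ]
s0 red [253.9 202.1] [ 9  7 48] [ 482.3 -108.    60. ]
s0 blue [197.7 178.8] [ 7  6 27] [456.4 100.   60. ]
s0 blue [216.2 186. ] [ 8  7 45] [467.   30.5  60. ]
s0 orange [208.7 178.8] [15  7 23] [479.1  73.5  60. ]
t0 red [208.4 206.9] [5 3 8] [489.6 129.3  60. ]
t0 red [271.7 207.9] [ 6  5 24] [ 487.2 -106.4   60. ]
t0 blue [234.1 211.8] [ 5  5 21] [471.6  33.1  60. ]
t0 orange [223.4 206.3] [10  3 17] [492.1  73.6  60. ]
```

View pics/c.png

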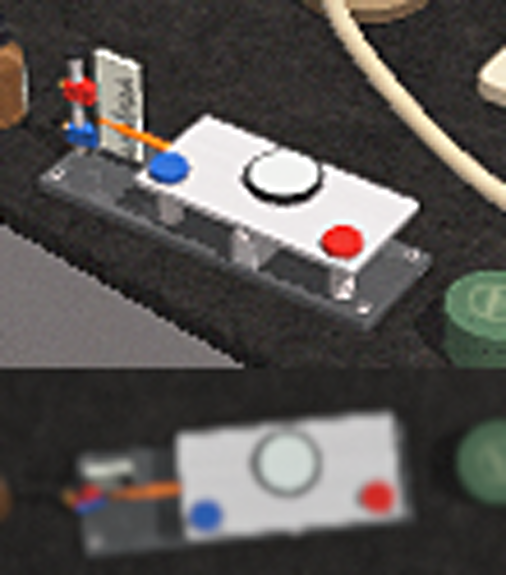

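The crop shows the red pad at top-view pixel (271.7, 207.9) and the blue pad at (234.1, 211.8). The markers are stacked at the left end, and the plate sits level. The pads come out 140 mm apart, which matches the given geometry. I'll work out the mount frame and see where the wrist camera sits, so I can plan a closer look at the markers.

```bash
cat >> look.py <<'E'
def T(o,yaw): 
    c,s=np.cos(yaw),np.sin(yaw); return lambda p:np.array([[c,-s,0],[s,c,0],[0,0,1]])@np.array(p,float)+np.r_[o,0]
def go(pt,yaw=None,s=None):
    "shift (units), turn about tool z (deg) to bring TCP to pt, tool y along mount y"
    s=s or robot.read_state(); R=s['tool_rot']; d=R.T@(np.array(pt)-s['tcp_pos'])/40
    w=np.degrees(np.arctan2(-R[0,1],R[1,1])-yaw) if yaw is not None else 0
    return d.round(3),round(w,2)
E
python3 - <<'E'
from look import *
s=robot.read_state();R=s['tool_rot'];p=s['tcp_pos'];c=optics.get_calibration('wrist')
Rct=c['R']@R; cam=R.T@(-c['R'].T@c['t']-p); print('cam in tool',cam.round(1)); print(Rct.round(3)); print(c['mtx'])
r=np.array([484.8,-107.2]);b=np.array([469.3,31.8]);d=b-r;yaw=np.arctan2(-d[0],d[1])
o=(r+b)/2+26*np.array([np.cos(yaw),np.sin(yaw)]);M=T(o,yaw);print('yaw',yaw,o)
e=tri(np.load('pics/s0.npz'),[197.1,169.4],np.load('pics/t0.npz'),[208.4,206.9]);print('red mk',e,M([0,160,70]))
# wrist view forecast for a TCP at blue pad, several heights
Rt=np.c_[[-np.cos(yaw),-np.sin(yaw),0],[-np.sin(yaw),np.cos(yaw),0],[0,0,-1]]
for my in(0,40,70):
  for z in(160,220):
    P=M([-26,my,z]);Rc=Rct@Rt.T;C=P+Rt@cam
    out=[]
    for q in([0,153,70],[0,153,26],[0,150,48],[-26,70,60]):
        k=c['mtx']@(Rc@(M(q)-C)); out.append((k[:2]/k[2]).round(0).tolist()+[round(k[2])])
    print(my,z,out)
print(go(M([-26,20,200]),yaw))
E
```

```text
cam in tool [ 70.7   0.4 -69.4]
[[ 0.001  1.    -0.   ]
 [-0.961  0.001 -0.278]
 [-0.278  0.001  0.961]]
[[309.6183642    0.         251.81182202]
 [  0.         309.6183642  194.0565487 ]
 [  0.           0.           1.        ]]
yaw 0.11105200994138371 [502.88984156 -34.81857882]
red mk [487.30574594 129.79989591  65.60147292] [485.15801891 124.1958308   70.        ]
0 160 [[514.0, 278.0, 180], [464.0, 245.0, 222], [482.0, 260.0, 201], [370.0, 230.0, 182]]
0 220 [[450.0, 236.0, 238], [420.0, 216.0, 280], [431.0, 225.0, 259], [341.0, 199.0, 240]]
40 160 [[445.0, 278.0, 180], [408.0, 245.0, 222], [420.0, 260.0, 201], [302.0, 229.0, 182]]
40 220 [[398.0, 236.0, 238], [376.0, 216.0, 280], [383.0, 225.0, 259], [290.0, 199.0, 240]]
70 160 [[394.0, 278.0, 180], [367.0, 245.0, 222], [374.0, 260.0, 201], [251.0, 229.0, 182]]
70 220 [[359.0, 236.0, 238], [343.0, 216.0, 280], [347.0, 225.0, 259], [251.0, 199.0, 240]]
(array([-11.519, -12.696,   2.594]), np.float64(-22.68))
```

```bash
cat >> look.py <<'E'
from scipy.spatial.transform import Rotation as Ro
YAW,ORG=0.111,np.array([502.9,-34.8])
CAM=np.array([70.7,.4,-69.4]);RCT=np.array([[0,1,0],[-.961,0,-.278],[-.278,0,.961]])
def tool(tilt,yaw=None):
    yaw=YAW if yaw is None else yaw; c,s=np.cos(yaw),np.sin(yaw)
    return np.c_[[-c,-s,0],[-s,c,0],[0,0,-1]]@Ro.from_euler('x',-tilt,degrees=True).as_matrix()
def plan(tip,tilt,off=0,o=None,yaw=None):
    "tip: mount frame target of lowest fingertip point, off = tool y of it"
    R=tool(tilt,yaw);P=T(ORG if o is None else o,YAW if yaw is None else yaw)(tip)-R@[0,off,73]
    s=robot.read_state();R0=s['tool_rot']
    print('shift',(R0.T@(P-s['tcp_pos'])/40).round(3),'turn',np.degrees(Ro.from_matrix(R0.T@R).as_rotvec()).round(2),'tcp',P.round(1)); return P,R
E
python3 - <<'E'
from look import *
c=optics.get_calibration('wrist');M=T(ORG,YAW)
for tilt,z in((20,130),(25,130),(20,65),(25,65)):
    P,R=plan([-26,-70,z],tilt)
    Rc=RCT@R.T;C=P+R@CAM
    print(tilt,z,[ (lambda k:(k[:2]/k[2]).round(0).tolist()+[round(k[2])])(c['mtx']@(Rc@(M(q)-C))) for q in([0,153,70],[0,153,26],[0,150,48],[-26,70,60],[-26,-70,60])])
E
```

```text
shift [-12.628 -15.348   2.634] turn [-19.86   3.93 -22.46] tcp [ 487.6 -132.1  198.6]
20 130 [[452.0, 212.0, 291], [414.0, 199.0, 331], [430.0, 205.0, 310], [377.0, 190.0, 266], [218.0, 208.0, 220]]
shift [-12.684 -15.483   2.695] turn [-24.79   4.92 -22.33] tcp [ 488.2 -137.9  196.2]
25 130 [[430.0, 206.0, 307], [393.0, 195.0, 345], [409.0, 201.0, 324], [361.0, 188.0, 274], [209.0, 209.0, 217]]
shift [-12.628 -15.344   4.259] turn [-19.86   3.93 -22.46] tcp [ 487.6 -132.1  133.6]
20 65 [[533.0, 239.0, 233], [475.0, 219.0, 272], [499.0, 229.0, 251], [445.0, 215.0, 207], [248.0, 246.0, 161]]
shift [-12.685 -15.48    4.32 ] turn [-24.79   4.92 -22.33] tcp [ 488.2 -137.9  131.2]
25 65 [[504.0, 229.0, 250], [451.0, 213.0, 288], [473.0, 221.0, 268], [429.0, 209.0, 218], [247.0, 246.0, 161]]
```

Call:
send_rows --targets '[[[-12.7, -15.5, 2.7, -27.8, 5.5, -22.3, 255], [-12.7, -15.5, 2.7, -27.8, 5.5, -22.3, 255], [-12.7, -15.5, 2.7, -27.8, 5.5, -22.3, 255], [-12.7, -15.5, 2.7, -27.8, 5.5, -22.3, 255], [-12.7, -15.5, 2.7, -27.8, 5.5, -22.3, 255]]]' --newtons 20

```text
time: 0.6
tcp_pos: [249.2, 426.2, 277.8]
tool_rot: [[-0.997, -0.064, -0.052], [-0.08, 0.903, 0.423], [0.02, 0.426, -0.905]]
wrist_force: [0.6, 0.3, -0.4]
width: 12.2
finger_force: 0.0
```

```bash
python3 -c "
from look import *
plan([-26,-70,130],28)"
```

```text
shift [ -4.878 -14.075  -4.425] turn [-2.79 -0.2  -2.11] tcp [ 488.6 -141.3  194.5]
```

Call:
send_rows --targets '[[[-4.9, -14.1, -4.4, -2.8, 0, -2.1, 255], [-4.9, -14.1, -4.4, -2.8, 0, -2.1, 255], [-4.9, -14.1, -4.4, -2.8, 0, -2.1, 255], [-4.9, -14.1, -4.4, -2.8, 0, -2.1, 255], [-4.9, -14.1, -4.4, -2.8, 0, -2.1, 255]]]'

```text
time: 1.1
tcp_pos: [344.3, 200.6, 245.1]
tool_rot: [[-0.994, -0.096, -0.054], [-0.11, 0.879, 0.465], [0.003, 0.468, -0.884]]
wrist_force: [1.1, 0.2, 0.1]
width: -0.1
finger_force: 0.0
```

```bash
python3 -c "
from look import *
plan([-26,-70,130],28)"
```

```text
shift [-2.648 -8.448 -3.051] turn [-0.1  -0.15 -0.12] tcp [ 488.6 -141.3  194.5]
```

Call:
send_rows --targets '[[[-2.65, -8.45, -3.05, 0, 0, 0, 255], [-2.65, -8.45, -3.05, 0, 0, 0, 255], [-2.65, -8.45, -3.05, 0, 0, 0, 255], [-2.65, -8.45, -3.05, 0, 0, 0, 255], [-2.65, -8.45, -3.05, 0, 0, 0, 255]]]'

```text
time: 1.6
tcp_pos: [440.8, -27.8, 210.9]
tool_rot: [[-0.994, -0.095, -0.055], [-0.109, 0.879, 0.465], [0.004, 0.468, -0.884]]
wrist_force: [1.1, 0.0, -0.0]
width: 0.1
finger_force: 0.0
```

Call:
send_rows --targets '[[[-0.55, -2.2, -0.8, 0, 0, 0, 255], [-0.55, -2.2, -0.8, 0, 0, 0, 255], [-0.55, -2.2, -0.8, 0, 0, 0, 255], [-0.55, -2.2, -0.8, 0, 0, 0, 255]]]'

```text
time: 2.0
tcp_pos: [472.3, -116.1, 197.7]
tool_rot: [[-0.994, -0.093, -0.056], [-0.108, 0.878, 0.466], [0.006, 0.469, -0.883]]
wrist_force: [-0.5, -0.6, -0.8]
width: 0.0
finger_force: 0.0
```

```bash
python3 - <<'E'
from look import *
s=robot.read_state();print(s['time'],s['tcp_pos'],s['dq'].round(3) if hasattr(s['dq'],'round') else s['dq'],s['wrist_force'])
plan([-26,-70,130],28)
im,c=snap('wrist','w1')
for col in('red','blue','orange'):
    for ce,st in blobs(im,col,(0,0,512,384),20): print(col,ce.round(1),st)
E
```

```text
2.0 [ 472.34033902 -116.09348236  197.71938531] [ 0.036 -0.031  0.04   0.002  0.008  0.003] [-0.47089179 -0.57431498 -0.79567491]
shift [-0.337 -0.63  -0.244] turn [-0.03 -0.21 -0.28] tcp [ 488.6 -141.3  194.5]
red [400.3 219.4] [388 211  26  18 299]
red [167.8 237.4] [ 149  219   39   38 1159]
blue [324.3 206.6] [311 193  27  29 602]
blue [370.6 208.1] [360 202  23  14 209]
orange [434.5 211.5] [426 200  20  24 272]
orange [356.8 220.5] [334 216  44  14 161]
```

View pics/w1.png

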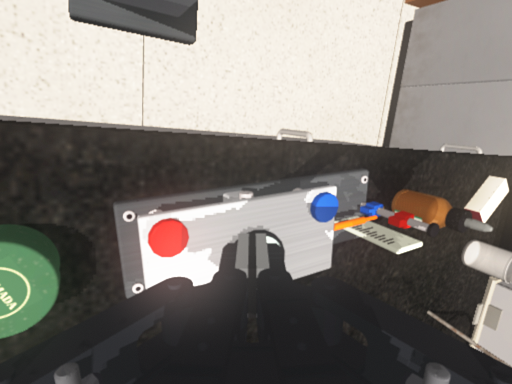

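The wrist view shows the red pad at (168, 237), the blue pad at (324, 207), the pointer ending near (377, 216), the blue marker at (371, 208) and the red marker at (400, 219). The pads need a refit, and I'll enlarge the area round the markers.

```bash
python3 - <<'E'
from look import *
im=cv2.imread('pics/w1.png');c=np.load('pics/w1.npz')
r=onz(c,[167.8,237.4],58.5);b=onz(c,[324.3,206.6],58.5);d=(b-r)[:2];yaw=np.arctan2(-d[0],d[1]);print(r,b,np.linalg.norm(d),yaw,(r+b)[:2]/2+26*np.array([np.cos(yaw),np.sin(yaw)]))
cv2.imwrite('pics/w1c.png',cv2.resize(im[190:255,330:430],None,fx=8,fy=8,interpolation=cv2.INTER_CUBIC))
E
```

```text
[ 487.77007366 -105.64729079   58.5       ] [472.06687677  31.81674024  58.5       ] 138.35805078895507 0.11374189836417181 [505.7504726  -33.96435831]
```

View pics/w1c.png

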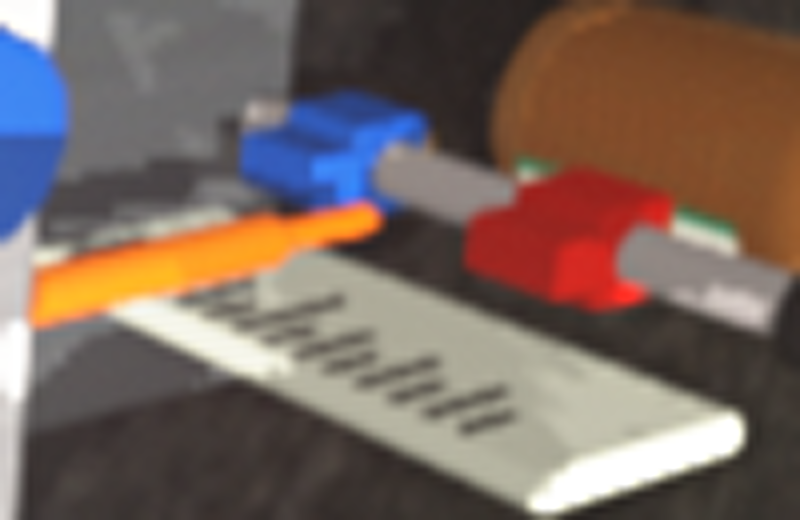

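The crop shows the pointer tip at full-image (377.5, 216.9). The pointer-facing end of the red marker is centred near (394, 222.5) and that of the blue marker near (365, 211.5).

```bash
sed -i 's/^YAW,ORG=.*/YAW,ORG=0.1135,np.array([505.2,-34.2])/' look.py; cat >> look.py <<'E'
def ony(c,p,y):
    "mount-frame point where the pixel's ray meets plane mount y"
    o,d=ray(c,p);R=Ro.from_euler('z',-YAW).as_matrix();o=R@(o-np.r_[ORG,0]);d=R@d;return (o+d*(y-o[1])/d[1]).round(1)
def pix(c,q):
    k=c['mtx']@(c['R']@T(ORG,YAW)(q)+c['t']);return (k[:2]/k[2]).round(1)
E
python3 - <<'E'
from look import *
c=np.load('pics/w1.npz')
for n,p,y in(('tip',[377.5,216.9],150),('red',[394.1,222.5],153),('blue',[364.8,211.5],153)): print(n,ony(c,p,y))
for q in([0,150,48],[0,153,64],[0,153,70],[0,153,76],[0,153,20],[0,153,32],[11,142,48],[-26,-70,60],[-26,70,60]):print(q,pix(c,q))
plan([-26,-70,75],28,-12)
E
```

```text
tip [  1.2 150.   50.6]
red [  1.9 153.   68.7]
blue [  1.7 153.   30.8]
[0, 150, 48] [375.6 215.1]
[0, 153, 64] [390.4 219.3]
[0, 153, 70] [395.5 221.1]
[0, 153, 76] [400.7 223.1]
[0, 153, 20] [357.5 207.3]
[0, 153, 32] [365.8 210.3]
[11, 142, 48] [369.2 226.2]
[-26, -70, 60] [166.8 237.7]
[-26, 70, 60] [326.  206.4]
shift [-0.416 -0.996  0.962] turn [-0.01 -0.2  -0.34] tcp [ 490.  -130.2  145.1]
```

Call:
send_rows --targets '[[[-0.42, -1.0, 0.3, 0, 0, 0, 255], [-0.42, -1.0, 0.6, 0, 0, 0, 255], [-0.42, -1.0, 0.96, 0, 0, 0, 255], [-0.42, -1.0, 0.96, 0, 0, 0, 255]]]'

```text
time: 2.45
tcp_pos: [488.5, -127.7, 144.1]
tool_rot: [[-0.994, -0.095, -0.061], [-0.113, 0.877, 0.467], [0.009, 0.471, -0.882]]
wrist_force: [-0.8, 0.1, 0.4]
width: 0.1
finger_force: 0.0
```

```bash
python3 - <<'E'
from look import *
plan([-26,-70,75],28,-12)
im,c=snap('wrist','w2')
for q in([0,150,48],[0,153,66],[-26,-70,60]):print(q,pix(c,q))
s=robot.read_state();print(s['wrist_force'],s['tcp_pos'])
E
```

```text
shift [-0.03  -0.048 -0.054] turn [ 0.12 -0.43 -0.27] tcp [ 490.  -130.2  145.1]
[0, 150, 48] [433.8 216.3]
[0, 153, 66] [455.9 221.9]
[-26, -70, 60] [212.5 244.1]
[-0.26566565  0.35616067 -0.1980029 ] [ 489.32948178 -128.45431469  145.12751033]
```

View pics/w2.png

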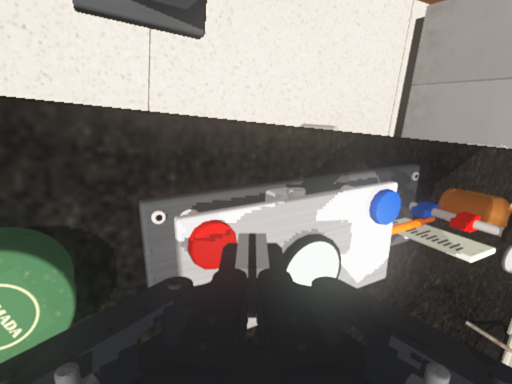

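Call:
send_rows --targets '[[[-0.02, -0.15, 0.1, 0, 0, 0, 255], [-0.02, -0.2, 0.18, 0, 0, 0, 255], [-0.02, -0.24, 0.26, 0, 0, 0, 255], [-0.02, -0.24, 0.26, 0, 0, 0, 255]]]'

```text
time: 2.9
tcp_pos: [491.9, -134.4, 131.8]
tool_rot: [[-0.994, -0.095, -0.055], [-0.11, 0.879, 0.465], [0.004, 0.468, -0.884]]
wrist_force: [0.1, 0.3, 0.8]
width: -0.2
finger_force: 0.0
```

```bash
cat >> look.py <<'E'
def pointer(tag,yp=149.,pr=True):
    s=robot.read_state();im,c=snap('wrist',tag)
    M=[pix(c,[0,90,48]),pix(c,[0,150,48])]
    h=cv2.cvtColor(im,cv2.COLOR_BGR2HSV).astype(int);m=((h[...,0]>9)&(h[...,0]<20)&(h[...,1]>200)&(h[...,2]>150)).astype(np.uint8)
    x0=max(int(M[0][0])-10,0);x1=min(int(M[1][0])+45,511);yy=int(M[1][1])
    box=np.zeros_like(m);box[yy-28:yy+40,x0:x1]=1
    n,l,st,ce=cv2.connectedComponentsWithStats(m*box)
    # pointer = orange component starting furthest left
    i=min((k for k in range(1,n) if st[k,4]>25),key=lambda k:st[k,0]); ys,xs=np.nonzero(l==i);xm=xs.max()
    tip=np.array([xm+.5,ys[xs>=xm-2].mean()])
    R=s['tool_rot'];f=s['wrist_force'];low=np.array(s['tcp_pos'])+R@[0,-9,73]
    print('t',round(s['time'],2),'tippix',tip,'mount',ony(c,tip,yp),'F',np.round(f,2),'fingertip z',round(low[2],2),low.round(1))
    for col in('red','blue'): print(col,[(ce.round(1).tolist(),st.tolist()) for ce,st in blobs(im,col,(x0-10,yy-40,512,yy+50),40)])
    return im,c,tip
E
python3 - <<'E'
from look import *
pointer('w3');print(T(ORG,YAW)([-26,-70,60]))
E
```

```text
Traceback (most recent call last):
  File "look.py", line 49, in pointer
    i=min((k for k in range(1,n) if st[k,4]>25),key=lambda k:st[k,0]); ys,xs=np.nonzero(l==i);xm=xs.max()
ValueError: min() iterable argument is empty
```

```bash
python3 - <<'E'
from look import *
im=cv2.imread('pics/w3.png');c=np.load('pics/w3.npz');print(pix(c,[0,150,48]))
h=cv2.cvtColor(im,cv2.COLOR_BGR2HSV)
print(robot.read_state()['tcp_pos'],robot.read_state()['wrist_force'])
for col in('red','blue','orange'):
    for ce,st in blobs(im,col,(380,180,512,270),8): print(col,ce.round(1),st)
cv2.imwrite('pics/w3c.png',cv2.resize(im[190:265,392:512],None,fx=6,fy=6,interpolation=cv2.INTER_CUBIC))
E
```

```text
[453.9 215.4]
[ 492.00243768 -134.4370209   131.96459472] [0.26891428 0.7911765  0.18981751]
red [485.9 220.7] [ 90  31  33  21 455]
blue [407.8 204.7] [ 13   8  30  36 830]
blue [441.9 207.7] [ 50  20  26  17 289]
orange [507.  211.5] [119  20  13  21 113]
orange [434.6 222.5] [ 34  37  41  13 203]
```

View pics/w3c.png

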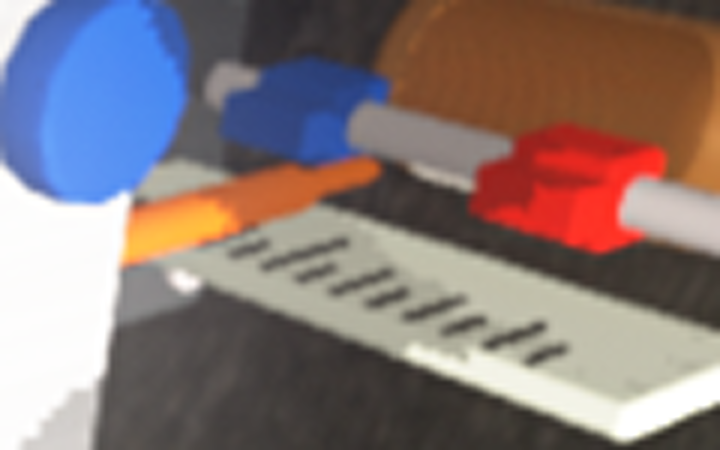

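The crop shows the pointer still level, with its tip at (455, 218). The pointer-facing end of the red marker is centred at about (477, 224.7) and the blue one at about (436, 211.7).

```bash
sed -i "s/m=((h\[...,0\]>9).*/m=((h[...,0]>7)\&(h[...,0]<18)\&(h[...,1]>170)\&(h[...,2]>130)).astype(np.uint8)/" look.py
python3 - <<'E'
from look import *
c=np.load('pics/w3.npz')
for n,p,y in(('tip',[455,218],150),('red',[477,224.7],153),('blue',[435.7,211.7],153)): print(n,ony(c,p,y))
for z in(64,66,68,70):print(z,pix(c,[0,153,z]))
pointer('w4',150);print(T(ORG,YAW)([-26,-70,60]))
E
```

```text
tip [  2.  150.   49.3]
red [  3.1 153.   66. ]
blue [  2.5 153.   29.9]
64 [475.2 220.5]
66 [477.8 221.2]
68 [480.4 222. ]
70 [483.  222.8]
t 2.95 tippix [454.5        217.66666667] mount [  2. 150.  49.] F [0.27 0.79 0.19] fingertip z 63.24 [ 488.8 -108.4   63.2]
red [([485.7, 220.6], [81, 36, 33, 21, 456])]
blue [([407.7, 204.4], [3, 12, 31, 36, 834]), ([441.9, 207.6], [41, 25, 26, 17, 284])]
[ 487.29524228 -106.69427323   60.        ]
```

Call:
send_rows --targets '[[[0, -0.03, 0.055, 0, 0, 0, 255], [0, -0.06, 0.11, 0, 0, 0, 255], [0, -0.08, 0.155, 0, 0, 0, 255], [0, -0.08, 0.155, 0, 0, 0, 255]]]'

```text
time: 3.4
tcp_pos: [492.2, -134.5, 124.9]
tool_rot: [[-0.994, -0.095, -0.055], [-0.11, 0.879, 0.464], [0.004, 0.468, -0.884]]
wrist_force: [0.4, -1.0, 2.1]
width: 0.2
finger_force: 0.6
```

```bash
python3 -c "
from look import *
pointer('w5',150)"
```

```text
t 3.4 tippix [469.5 222. ] mount [  2.1 150.   54.3] F [ 0.44 -0.95  2.12] fingertip z 56.18 [ 489.1 -108.5   56.2]
red [([495.2, 222.9], [81, 36, 33, 22, 484])]
blue [([419.8, 207.7], [6, 13, 32, 37, 884]), ([449.8, 209.7], [39, 25, 27, 18, 307])]
```

Call:
send_rows --targets '[[[0, -0.02, 0.04, 0, 0, 0, 255], [0, -0.045, 0.085, 0, 0, 0, 255], [0, -0.045, 0.085, 0, 0, 0, 255]]]'

```text
time: 3.75
tcp_pos: [492.3, -134.9, 121.2]
tool_rot: [[-0.994, -0.096, -0.054], [-0.11, 0.879, 0.464], [0.004, 0.467, -0.884]]
wrist_force: [-0.5, -2.6, 2.6]
width: 0.2
finger_force: 1.5
```

```bash
python3 - <<'E'
from look import *
im,c,t=pointer('w6',149.5)
cv2.imwrite('pics/w6c.png',cv2.resize(im[190:265,392:512],None,fx=6,fy=6,interpolation=cv2.INTER_CUBIC))
E
```

```text
t 3.75 tippix [483.5 226.5] mount [  2.5 149.5  61.3] F [-0.53 -2.56  2.55] fingertip z 52.48 [ 489.2 -108.9   52.5]
red [([499.6, 224.4], [82, 36, 28, 22, 459])]
blue [([435.6, 210.8], [11, 15, 56, 38, 1241])]
```

View pics/w6c.png

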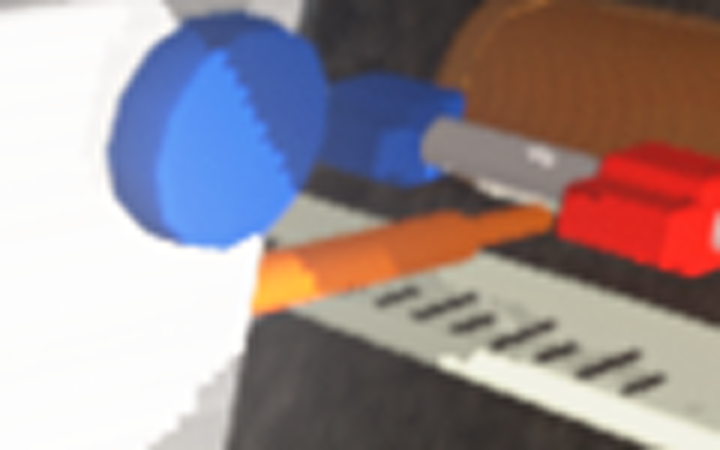

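The pointer tip is at crop (553, 218). The near face of the red marker spans about x = 557–660, so the tip sits about 5 mm below its middle.

Call:
send_rows --targets '[[[0, -0.01, 0.02, 0, 0, 0, 255], [0, -0.02, 0.04, 0, 0, 0, 255], [0, -0.02, 0.04, 0, 0, 0, 255]]]'

```text
time: 4.1
tcp_pos: [492.4, -134.6, 119.5]
tool_rot: [[-0.994, -0.096, -0.054], [-0.11, 0.879, 0.464], [0.003, 0.467, -0.884]]
wrist_force: [0.4, -3.8, 3.7]
width: 0.2
finger_force: 2.1
```

```bash
python3 - <<'E'
from look import *
print(ony(np.load('pics/w6.npz'),[492.8,228.7],153))
im,c,t=pointer('w7',149.2)
cv2.imwrite('pics/w7c.png',cv2.resize(im[190:265,392:512],None,fx=6,fy=6,interpolation=cv2.INTER_CUBIC))
E
```

```text
[  3.2 153.   66.6]
t 4.1 tippix [490.5        228.33333333] mount [  2.2 149.2  65. ] F [ 0.41 -3.82  3.75] fingertip z 50.79 [ 489.3 -108.7   50.8]
red [([501.4, 224.8], [84, 35, 24, 23, 411])]
blue [([438.7, 211.9], [13, 15, 54, 39, 1262])]
```

View pics/w7c.png

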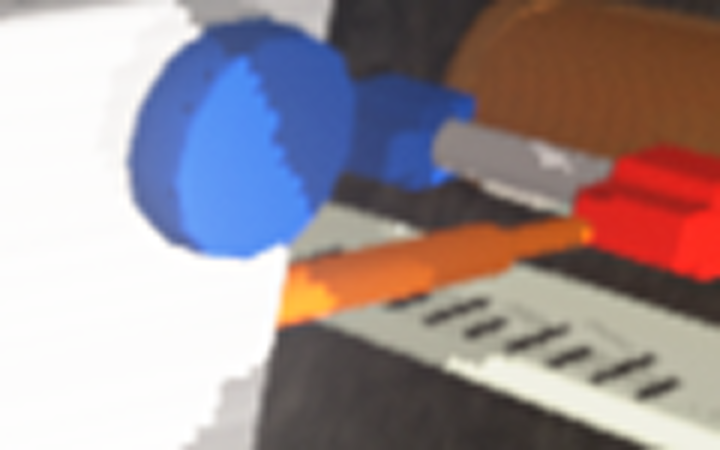

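Tip at crop (590, 235), about 1 mm below the middle of the red edge. I'll press 0.5 mm deeper, ease the finger about 1.5 mm towards -y to relieve the sideways friction, and hold.

Call:
send_rows --targets '[[[0, -0.02, 0.0, 0, 0, 0, 255], [0, -0.04, -0.005, 0, 0, 0, 255], [0, -0.04, -0.005, 0, 0, 0, 255]]]'

```text
time: 4.45
tcp_pos: [492.4, -135.2, 118.9]
tool_rot: [[-0.994, -0.095, -0.055], [-0.11, 0.878, 0.466], [0.004, 0.469, -0.883]]
wrist_force: [2.2, 0.3, 3.8]
width: -0.0
finger_force: 1.8
```

```bash
python3 - <<'E'
from look import *
im,c,t=pointer('w8',149.1)
for z in(64,65,66,67):print(z,pix(c,[2.5,149.1,z]),pix(c,[2.5,153,z]))
r=onz(c,[0,0],0)
E
```

```text
t 4.45 tippix [492.5 229. ] mount [  2.3 149.1  66.3] F [2.18 0.27 3.79] fingertip z 50.19 [ 489.2 -109.    50.2]
red [([501.6, 224.7], [83, 35, 24, 23, 403])]
blue [([439.6, 212.4], [13, 15, 53, 39, 1249])]
64 [489.3 228.3] [491.8 227.4]
65 [490.7 228.7] [493.2 227.8]
66 [492.1 229.1] [494.6 228.3]
67 [493.5 229.6] [496.  228.7]
```

Level: the pointer reads 66.3 against 66–66.6 for the marker in the same measure, and the sideways force is gone. Holding for 1 s.

Call:
send_rows --targets '[[[0, 0, 0, 0, 0, 0, 255], [0, 0, 0, 0, 0, 0, 255], [0, 0, 0, 0, 0, 0, 255], [0, 0, 0, 0, 0, 0, 255], [0, 0, 0, 0, 0, 0, 255]]]'

```text
time: 5.0
tcp_pos: [492.0, -135.5, 118.7]
tool_rot: [[-0.994, -0.095, -0.056], [-0.11, 0.878, 0.465], [0.005, 0.468, -0.884]]
wrist_force: [1.7, 0.8, 3.9]
width: -0.0
finger_force: 1.6
```

```bash
python3 -c "
from look import *
pointer('w9',149.1)"
```

```text
t 5.0 tippix [493.5        229.72727273] mount [  2.1 149.1  66.5] F [1.75 0.81 3.9 ] fingertip z 50.03 [ 488.8 -109.5   50. ]
red [([502.0, 225.4], [83, 36, 24, 23, 384])]
blue [([440.3, 213.2], [13, 16, 54, 39, 1246])]
```

Call:
send_rows --targets '[[[0, 0, 0, 0, 0, 0, 255], [0, 0, 0, 0, 0, 0, 255], [0, 0, 0, 0, 0, 0, 255], [0, 0, 0, 0, 0, 0, 255], [0, 0, 0, 0, 0, 0, 255]]]'

```text
time: 5.55
tcp_pos: [492.0, -135.7, 118.7]
tool_rot: [[-0.994, -0.095, -0.056], [-0.11, 0.879, 0.465], [0.005, 0.468, -0.884]]
wrist_force: [1.2, 2.2, 4.0]
width: -0.2
finger_force: 1.6
```

Call:
send_rows --targets '[[[0, 0.03, -0.06, 0, 0, 0, 255], [0, 0.08, -0.16, 0, 0, 0, 255], [0, 0.16, -0.3, 0, 0, 0, 255], [0, 0.4, -0.7, 0, 0, 0, 255], [0, 0.7, -1.3, 0, 0, 0, 255]]]'

```text
time: 6.05
tcp_pos: [491.0, -135.0, 177.1]
tool_rot: [[-0.994, -0.094, -0.059], [-0.111, 0.878, 0.465], [0.008, 0.469, -0.883]]
wrist_force: [-0.3, 0.3, 0.9]
width: 0.2
finger_force: 0.0
```

```bash
python3 - <<'E'
from look import *
im,c,t=pointer('w10',150)
for col in('red','blue'): print(col,[(ce.round(1),st) for ce,st in blobs(im,col,(100,150,512,300),300)])
plan([-26,40,120],0)
E
```

```text
t 6.05 tippix [410.5 206.5] mount [  2.5 150.   51. ] F [-0.29  0.33  0.88] fingertip z 108.44 [ 487.6 -109.   108.4]
red [([436.5, 208.2], [78, 37, 28, 18, 323])]
blue [([362.2, 192.9], [4, 16, 27, 29, 626]), ([402.0, 197.6], [46, 29, 25, 13, 185])]
red [(array([205.8, 220.9]), array([  86,   51,   41,   40, 1263], dtype=int32)), (array([436.5, 208.2]), array([323,  50,  28,  18, 323], dtype=int32))]
blue [(array([362.2, 192.9]), array([249,  29,  27,  29, 626], dtype=int32))]
shift [0.091 3.228 1.393] turn [27.73  0.03 -0.18] tcp [474.8   2.6 193. ]
```

```bash
python3 - <<'E'
from look import *
plan([-26,70,90],28,-9)
P,R=plan([-26,70,66],28,-9)
c=optics.get_calibration('wrist');Rc=RCT@R.T;C=P+R@CAM
for q in([0,150,48],[0,153,70],[0,153,28],[-26,70,60]):
  k=c['mtx']@(Rc@(T(ORG,YAW)(q)-C));print(q,k[:2]/k[2])
E
```

```text
shift [0.091 2.91  2.195] turn [-0.27  0.07 -0.16] tcp [474.4   6.2 158.7]
shift [0.091 2.631 2.726] turn [-0.27  0.07 -0.16] tcp [474.4   6.2 134.7]
[0, 150, 48] [327.79354603 249.44965086]
[0, 153, 70] [354.76026896 262.13946491]
[0, 153, 28] [312.88781786 238.07006248]
[-26, 70, 60] [228.40377612 245.56520714]
```

Call:
send_rows --targets '[[[0.03, 1.0, 0.5, 0, 0, 0, 255], [0.06, 2.0, 1.0, 0, 0, 0, 255], [0.09, 2.9, 1.7, 0, 0, 0, 255], [0.09, 2.9, 2.2, 0, 0, 0, 255], [0.09, 2.9, 2.2, 0, 0, 0, 255]]]'

```text
time: 6.6
tcp_pos: [470.5, 8.8, 152.9]
tool_rot: [[-0.993, -0.097, -0.061], [-0.114, 0.878, 0.464], [0.008, 0.468, -0.884]]
wrist_force: [-0.1, 0.1, 0.3]
width: -0.0
finger_force: 0.0
```

```bash
python3 - <<'E'
from look import *
plan([-26,70,66],28,-9)
im,c,t=pointer('w11',150)
x,y=pix(c,[0,150,48]).astype(int)
b=max(((ce,st) for ce,st in blobs(im,'blue',(150,150,320,300),300)),key=lambda k:k[1][4]);print('blue pad',b[0],pix(c,[-26,70,60]))
cv2.imwrite('pics/w11c.png',cv2.resize(im[y-50:y+50,x-100:x+60],None,fx=5,fy=5,interpolation=cv2.INTER_CUBIC));print('crop origin',x-100,y-50)
E
```

```text
shift [-0.094 -0.279  0.367] turn [-0.08 -0.43 -0.2 ] tcp [474.4   6.2 134.7]
t 6.6 tippix [309.5 249.5] mount [  2.  150.   49.4] F [-0.1   0.09  0.29] fingertip z 84.18 [467.   34.8  84.2]
red [([341.0, 254.0], [109, 35, 37, 28, 647])]
blue [([221.5, 238.5], [0, 14, 19, 44, 508]), ([307.5, 235.4], [78, 19, 31, 23, 440])]
blue pad [209.48105548 241.067659  ] [211.4 241.2]
crop origin 208 196
```

View pics/w11c.png

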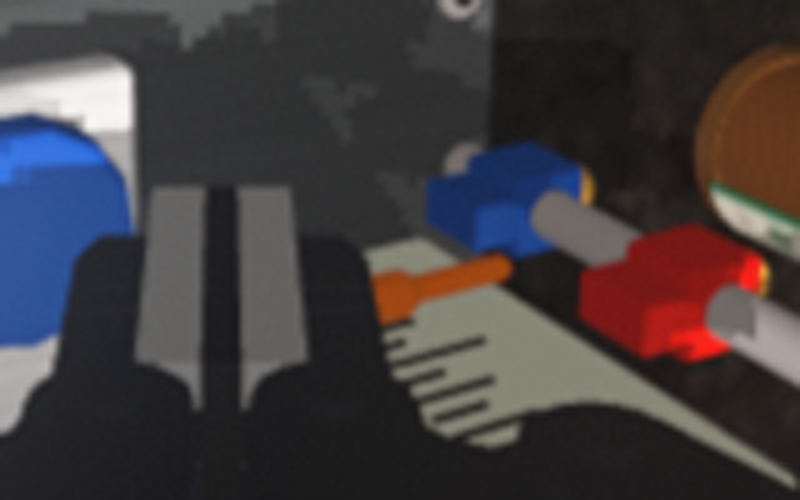

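The crop shows the pointer tip at (310, 249). The near face of the blue marker is centred at about (298.6, 239.4) and the red one at about (330.6, 258.4).

```bash
python3 - <<'E'
from look import *
c=np.load('pics/w11.npz')
for n,p,y in(('tip',[309.9,249.2],150),('red',[330.6,258.4],153),('blue',[298.6,239.4],153)): print(n,ony(c,p,y))
im=cv2.imread('pics/w11.png')
plan([-26,70,63],28,-9)
E
```

```text
tip [  1.6 150.   49.8]
red [  1.2 153.   68.8]
blue [  1.5 153.   31.8]
shift [-0.064 -0.295  0.469] turn [-0.12 -0.28 -0.22] tcp [474.4   6.2 131.7]
```

Call:
send_rows --targets '[[[-0.09, -0.15, 0.2, 0, 0, 0, 255], [-0.09, -0.28, 0.37, 0, 0, 0, 255], [-0.09, -0.28, 0.37, 0, 0, 0, 255]]]'

```text
time: 6.95
tcp_pos: [476.7, 3.4, 135.0]
tool_rot: [[-0.994, -0.093, -0.056], [-0.109, 0.879, 0.465], [0.006, 0.468, -0.884]]
wrist_force: [-0.3, 0.9, 0.1]
width: 0.2
finger_force: 0.0
```

```bash
python3 - <<'E'
from look import *
plan([-26,70,61],28,-9)
pointer('w12',150);print(T(ORG,YAW)([-26,70,60]))
E
```

```text
shift [0.048 0.005 0.154] turn [-0.1  -0.16 -0.38] tcp [474.4   6.2 129.7]
t 6.95 tippix [332.5        248.85714286] mount [  2.  150.   48.7] F [-0.32  0.86  0.07] fingertip z 66.29 [473.5  29.4  66.3]
red [([367.6, 253.9], [113, 35, 40, 30, 754])]
blue [([243.5, 226.9], [0, 12, 21, 26, 260]), ([328.9, 233.8], [78, 18, 33, 24, 489])]
[471.43933681  32.40493691  60.        ]
```

Call:
send_rows --targets '[[[0.05, 0.03, 0.07, 0, 0, 0, 255], [0.05, 0.005, 0.15, 0, 0, 0, 255], [0.05, -0.015, 0.22, 0, 0, 0, 255], [0.05, -0.035, 0.3, 0, 0, 0, 255], [0.05, -0.035, 0.3, 0, 0, 0, 255]]]'

```text
time: 7.5
tcp_pos: [474.1, 8.7, 124.5]
tool_rot: [[-0.994, -0.095, -0.055], [-0.11, 0.879, 0.465], [0.004, 0.468, -0.884]]
wrist_force: [-0.5, -0.3, 0.2]
width: 0.1
finger_force: 0.4
```

```bash
python3 - <<'E'
from look import *
pointer('w13',150)
E
```

```text
t 7.5 tippix [331.5 256.5] mount [  2.  150.   43.7] F [-0.52 -0.29  0.22] fingertip z 55.8 [471.   34.7  55.8]
red [([374.1, 265.3], [118, 34, 43, 32, 881])]
blue [([239.1, 232.2], [0, 11, 12, 16, 63]), ([332.7, 242.5], [80, 15, 35, 26, 548])]
```

Call:
send_rows --targets '[[[0, -0.01, 0.035, 0, 0, 0, 255], [0, -0.02, 0.075, 0, 0, 0, 255], [0, -0.033, 0.11, 0, 0, 0, 255], [0, -0.033, 0.11, 0, 0, 0, 255]]]'

```text
time: 7.95
tcp_pos: [474.1, 9.5, 120.3]
tool_rot: [[-0.994, -0.095, -0.055], [-0.11, 0.879, 0.465], [0.004, 0.468, -0.884]]
wrist_force: [-0.2, -0.4, 2.6]
width: -0.2
finger_force: 1.2
```

```bash
python3 - <<'E'
from look import *
im,c,t=pointer('w14',149.5)
x,y=t.astype(int)
a=cv2.resize(im[y-40:y+35,x-30:x+70],None,fx=8,fy=8,interpolation=cv2.INTER_CUBIC)
cv2.imwrite('pics/w14c.png',a);print('origin',x-30,y-40)
E
```

```text
t 7.95 tippix [326.5        254.14285714] mount [  1.7 149.5  35.8] F [-0.18 -0.42  2.61] fingertip z 51.55 [471.   35.5  51.5]
red [([378.8, 268.4], [119, 33, 44, 34, 928])]
blue [([336.1, 244.7], [80, 13, 35, 27, 572])]
origin 296 214
```

View pics/w14c.png

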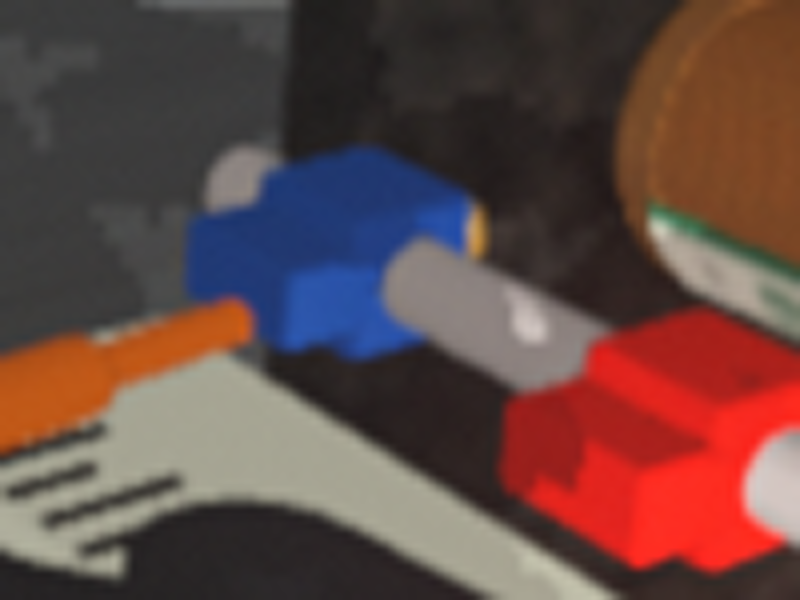

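The crop shows the pointer tip at full-image (327, 254). The near face of the blue marker is centred at about (325.5, 250) and the red one at (367, 274).

```bash
python3 - <<'E'
from look import *
c=np.load('pics/w14.npz')
for n,p,y in(('tip',[326.8,254.1],149.5),('red',[367.2,274.2],153),('blue',[325.5,250],153)): print(n,ony(c,p,y))
E
```

```text
tip [  1.5 149.5  36.1]
red [  1.3 153.   68. ]
blue [  1.6 153.   30.8]
```

Call:
send_rows --targets '[[[0, -0.005, 0.018, 0, 0, 0, 255], [0, -0.01, 0.036, 0, 0, 0, 255], [0, -0.016, 0.054, 0, 0, 0, 255], [0, -0.016, 0.054, 0, 0, 0, 255]]]'

```text
time: 8.4
tcp_pos: [474.1, 9.9, 118.1]
tool_rot: [[-0.994, -0.095, -0.055], [-0.11, 0.879, 0.464], [0.004, 0.468, -0.884]]
wrist_force: [-1.3, -1.6, 4.6]
width: -0.0
finger_force: 1.6
```

```bash
python3 - <<'E'
from look import *
pointer('w15',149.2)
E
```

```text
t 8.4 tippix [324.5        253.08333333] mount [  1.3 149.2  32.3] F [-1.27 -1.56  4.6 ] fingertip z 49.32 [470.9  35.9  49.3]
red [([381.4, 270.1], [120, 34, 45, 34, 956])]
blue [([337.9, 246.1], [81, 14, 36, 27, 594])]
```

Call:
send_rows --targets '[[[0, -0.004, 0.015, 0, 0, 0, 255], [0, -0.004, 0.015, 0, 0, 0, 255]]]'

```text
time: 8.65
tcp_pos: [474.1, 10.0, 117.5]
tool_rot: [[-0.994, -0.095, -0.055], [-0.11, 0.879, 0.464], [0.004, 0.468, -0.884]]
wrist_force: [-1.5, -1.8, 3.3]
width: -0.4
finger_force: 1.6
```

```bash
python3 - <<'E'
from look import *
im,c,t=pointer('w16',149.5)
# front-face middle carried over from w14 by marker blob shift
b=[x for x in blobs(im,'blue',(300,200,400,290),300)][0];print(b[0]-[10.6,-5.3],ony(c,b[0]-[10.6,-5.3],153))
E
```

```text
t 8.65 tippix [323.5 253. ] mount [  1.9 149.5  30.4] F [-1.46 -1.83  3.34] fingertip z 48.74 [471.   36.   48.7]
red [([382.1, 270.6], [120, 33, 45, 34, 963])]
blue [([338.5, 246.4], [80, 13, 37, 27, 598])]
[327.88996656 251.74147157] [  1.5 153.   30.9]
```

The pointer reads 30.4 against 30.9 for the marker in the same view, so it's level. Holding for 1 s, then letting go.

Call:
send_rows --targets '[[[0, 0, 0, 0, 0, 0, 255], [0, 0, 0, 0, 0, 0, 255], [0, 0, 0, 0, 0, 0, 255], [0, 0, 0, 0, 0, 0, 255], [0, 0, 0, 0, 0, 0, 255]]]'

```text
time: 9.2
tcp_pos: [474.1, 10.1, 117.5]
tool_rot: [[-0.994, -0.095, -0.055], [-0.11, 0.879, 0.464], [0.004, 0.468, -0.884]]
wrist_force: [-0.8, -2.3, 2.9]
width: -0.1
finger_force: 1.6
```

Call:
send_rows --targets '[[[0, 0, 0, 0, 0, 0, 255], [0, 0, 0, 0, 0, 0, 255], [0, 0, 0, 0, 0, 0, 255], [0, 0, 0, 0, 0, 0, 255], [0, 0, 0, 0, 0, 0, 255]]]'

```text
time: 9.7
tcp_pos: [474.1, 10.1, 117.5]
tool_rot: [[-0.994, -0.095, -0.055], [-0.11, 0.879, 0.465], [0.004, 0.468, -0.884]]
wrist_force: [0.1, -2.2, 3.2]
width: 0.2
finger_force: 1.6
```

Call:
send_rows --targets '[[[0, 0.025, -0.06, 0, 0, 0, 255], [0, 0.07, -0.16, 0, 0, 0, 255], [0, 0.14, -0.3, 0, 0, 0, 255], [0, 0.38, -0.7, 0, 0, 0, 255], [0, 0.7, -1.3, 0, 0, 0, 255]]]'

```text
time: 10.2
tcp_pos: [472.6, 11.2, 175.9]
tool_rot: [[-0.994, -0.094, -0.059], [-0.11, 0.878, 0.466], [0.008, 0.469, -0.883]]
wrist_force: [-0.2, 0.6, -0.2]
width: 0.2
finger_force: 0.0
```

Call:
send_rows --targets '[[[0, 0.4, -0.8, 0, 0, 0, 255], [0, 0.8, -1.6, 0, 0, 0, 255], [0, 0.8, -1.6, 0, 0, 0, 255], [0, 0.8, -1.6, 0, 0, 0, 255]]]'

```text
time: 10.6
tcp_pos: [474.8, 8.9, 248.9]
tool_rot: [[-0.994, -0.097, -0.054], [-0.11, 0.879, 0.464], [0.002, 0.467, -0.884]]
wrist_force: [-0.6, -0.5, 0.5]
width: 0.2
finger_force: 0.0
```

```bash
python3 - <<'E'
from look import *
pointer('w17',150)
im,c=snap('wrist','w18')
for ce,st in blobs(im,'blue',(100,100,512,330),100)+blobs(im,'red',(100,100,512,330),100):print(ce.round(1),st,onz(c,ce,58.5).round(1))
s0=cv2.imread('pics/s0.png');s1,_=snap('scene','s1')
for q in(s0,s1):print([(k,ce.round(1).tolist()) for k in('red','blue') for ce,st in blobs(q,k,(180,150,290,230))])
E
```

```text
t 10.6 tippix [250.5   206.125] mount [  1.5 150.   49.9] F [-0.56 -0.47  0.45] fingertip z 180.12 [471.8  34.8 180.1]
red [([271.7, 208.4], [89, 36, 26, 19, 298])]
blue [([177.8, 193.0], [0, 14, 17, 31, 419]), ([253.2, 198.1], [72, 27, 23, 16, 205])]
[171.3 195.1] [ 56  80  32  31 788] [472.5  33.5  58.5]
[253.1 199.9] [143  93  23  16 211] [479.1 112.   58.5]
[271.9 210.2] [160 102  26  18 300] [490.6 134.8  58.5]
[('red', [197.1, 169.4]), ('red', [253.9, 202.1]), ('blue', [197.7, 178.8]), ('blue', [216.2, 186.0])]
[('red', [197.1, 169.4]), ('red', [253.9, 202.1]), ('blue', [197.7, 178.9]), ('blue', [216.2, 186.0])]
```

The plate is back level, the mount and markers are in the same place as at the start, and the tool is clear of the mount. Handing in.

```bash
python3 -c "
from rig import workorder
print(workorder.close_job())"
```

```text
the job is handed in; nothing more can be done
None
```

I pressed the red pad and then the blue pad until the pointer was level with each marker, to within about 1 mm by the wrist camera. I held each for about a second and let the plate spring back level; the mount had not moved, the arm finished clear, and I handed the job in.

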